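Start the sole press from its console

TASK

Start the shoe shop's sole press from its green console with your fingertips, gripping nothing: first push down the raised end of the rocker switch until it is fully over, then push the small round plunger fully in, where it stays, and last press the long bar key fully down and finish while still holding it down. Do not press the wide mushroom stop knob, and leave the jar, the spool and everything else on the bench where it stands.

Things in the scene. Friction and masses are not known exactly. Their poses are not given: they have to be found in the camera images.
- rocker_raised_end (a point): Rocker switch: black tilting plate 64 x 34 x 10 mm on a square aluminium plate, long side along the console's depth, pivot at its middle, 83 mm above the bench. Point: top face of the raised end (the one farther from the robot), 22 mm from the pivot, 10 mm from the edge; about 92 mm above the bench, 8 mm lower when over. Grey cheeks beside it reach 80 mm, 38 mm apart. x: pivot to this end; z: out of the face.
- rocker (a joint): Rocker tilt in rad: starts at -0.20 to -0.14 (far end up), +0.2 is fully over (far end down, on its stop). It stays where it is left; pressing at the point takes about 3 N.
- plunger_top (a point): Small round plunger: an upright black cylinder 26 mm across in a round grey collar 38 mm across on a square aluminium plate. This point is the centre of its flat top, 90 to 92 mm above the bench at the start, 82 mm when fully in; the collar's top is at 74 mm.
- plunger (a joint): How far the plunger is pushed down, m: starts at 0 to 0.002, 0.010 is fully in on its stop. Stiff, about 4 N to push; it stays where it is left (no spring).
- key_top (a point): Long bar key: black block 26 x 58 mm, long side along the console's width (across the rocker's), in a grey surround 34 x 66 mm on a square aluminium plate. Point: centre of its flat top, 88 mm above the bench when up, 81 mm fully down; surround's top at 74 mm. x axis: along the console's depth, away from the robot.
- key (a joint): How far the key is pressed down, m: 0 up, 0.007 fully down on its stop. A spring brings it up when let go: 2 N to start, about 6 N fully down.
- stop_top (a point): Wide mushroom-shaped stop knob, black, 52 mm across, on a square aluminium plate. This point is the centre of its domed top, 101 mm above the bench. Not to be pressed.
- stop (a joint): How far the stop knob is pressed down, m: 0 up, 0.008 fully down; sprung.
- console: The press's control console: green box fixed to the bench, 240 (x, depth, away from the robot) x 320 (y, width) x 60 mm (z); origin at the centre of its underside. On its deck, in two rows of three (104 mm apart in depth, 102 mm in width), stand in any arrangement the rocker, plunger, key, stop knob, jar and spool. A tiny amber lamp sits at its far edge.
- jar_mid (a point): Bystander: glass jar of shoe cream with a grey cap, 42 mm across, 40 mm tall, standing loose on the console among the controls. The point lies near the middle of it.
- spool_mid (a point): Bystander: bare wooden thread spool, 36 mm across, 44 mm tall, standing loose on the console among the controls. The point lies near the middle of it.
- last_mid (a point): Bystander: wooden shoe last, about 200 x 56 mm, 112 mm tall, on the bench to the left of the console. The point lies near the middle of it.
- tacks_mid (a point): Bystander: steel bowl for tacks, 70 mm across, 35 mm tall, on the bench to the right of the console. The point lies near the middle of it.
- hammer_mid (a point): Bystander: hammer lying at the right side of the bench. The point lies in its handle or body.
- glue_mid (a point): Bystander: steel can, 84 mm across, 110 mm tall, at the left side of the bench. The point lies near the middle of it.
- brush_mid (a point): Bystander: brush lying behind the console. The point lies in its handle or body.
- heel_mid (a point): Bystander: black rubber heel, about 80 x 60 x 22 mm, at the left side of the bench. The point lies near the middle of it.

How it is judged:
By the outcome, as a careful person would: the job done as asked, in the order asked, and still so for the second after the job is handed in, while the arm keeps its last pose, push and grip.
It also fails if it takes over 45 s, if anything falls off the work surface, if the arm or the gripper's body presses on something with over 40 N, if the wrist force passes 120 N, or if a joint passes its speed limit or range.

ROBOT

A 6-joint arm with a two-finger parallel gripper is mounted at the origin on the work surface. World frame = base frame: x ahead of the robot, y to its left, z up, the work surface at z = 0. Lengths are in m, angles in rad, forces in N, time in s.
With the tool pointing down it reaches from about 0.3 to 0.775 m from the base axis. Payload 14.6 kg.
Tool frame: the origin (TCP) lies between the finger pads; the fingertips stand 17 mm ahead of it and the grasp point (between the pads) lies 2 mm behind it; y points along the fingers, z is the direction in which the jaws open and shut, and the axes are right-handed (so a half turn about y gives the same grasp; the last joint's range is limited). The gripper opens to 85 mm and grips with 20 to 120 N. Pads are 22 mm wide; open, the fingers measure 114 mm over their backs; the gripper's body (76 mm by 85 mm) begins 54 mm behind the grasp point. The pads swing forward as they close: fully open they stand 13 mm farther back than shut.
Start: joints at [-1.338, 0.3, 1.521, -0, 1.321, -0.067], TCP at [0.162, -0.525, 0.248] pointing down, gripper open.
Joint ranges: [-3.03, 3.03], [-0.79, 2.21], [0.23, 2.52], [-1.04, 4.18], [0, 3.07], [-2.55, 2.55]. Speed limits (rad/s): [2.22, 2.22, 2.57, 3.14, 3.14, 3.14].

INTERFACE

Orientations are given as [roll, pitch, yaw] about the fixed x, y, z axes, in that order (R = Rz(yaw) Ry(pitch) Rx(roll)).
In Python, from station import * gives the robot as it stands.
- The arm moves only by the tool carry_out, never from a script. Its argument "plan" is a list of rows, each an object with "offset": the shift along the tool's x, y, z in mm, a list of three; "dr": the turn, a rotation vector about the tool's x, y, z in rad, a list of three. In form: [{"offset": [tx, ty, tz], "dr": [wx, wy, wz]}, ...]. A call has 1 to 10 rows; each row is the pose to reach, as a shift and turn from the pose commanded when the call began, along the tool's axes at that moment; what a row does not reach only later rows make up. A row lasts 1/12 s, in which the tool goes at most 41.7 mm and 7.16 degrees, less where a joint would pass 70% of its speed; a pose out of reach is approached as far as the arm can. A call with a gripper value outside its range is refused whole. "grip" is the closure in counts, from 0 (fully open) to 255 (shut), set as the call begins (left out, the last holds). The fingers move at their own pace and stop on an object; "grip_force" is the grip in N (left out, the last holds). Time passes only in rows, so rows that repeat a pose let the fingers close. It gives the time, the measured TCP pose, the force and the opening at its end, in the units of the state.
- sense(): the state, without advancing time (a new reading comes with each control period).
- get_image(name): name is "scene" or "top" or "wrist"; returns the picture (384x512x3 uint8, red, green, blue); there is no depth.
- get_calibration(name): a dict with "fx", "fy", "cx", "cy" (pixels), "rvec" (rotation vector, rad) and "tvec" (3), from world to camera coordinates, as OpenCV has them. Camera axes: x right, y down, z forward; pixel columns grow to the right and rows downward; lengths in m; the calibration is good to about 2 mm. A picture is of the moment at which its call begins: read the wrist's pose just before it. get_calibration takes no time and is no camera call; for the wrist camera it gives the pose at the moment of the call.
- close_job(): hands the job in, once; it reports no verdict.
The state is a dict: "time_s": time; "qpos": joint angles; "qvel": joint speeds; "effort": joint torques, N m; "tcp_pos": TCP position; "eef_rot": TCP orientation; "contact_force": force on the tool from outside, world axes, zero at the start; "torque": the same for the moment, N m; "finger_gap": finger opening in m.
Only numpy, scipy, OpenCV 4.12 (cv2) and the standard library are available. Lean on these libraries where they do the work, as an engineer would, in place of code of your own. Each camera call takes 0.05 s, during which the arm holds its last target.

## Working session

There is one attempt and no reset: what is moved stays moved. The work goes in short steps, Python scripts to look and compute and a tool call to move; the robot and the scene stay as the last step left them, time stands still between calls to the robot, and variables do not carry over. Pictures are saved under pics/ and viewed, and the job is handed in when it is done.

Besides the shell and the picture viewer there is one more tool, called as a command line: name --argument value ..., lists and objects as JSON in quotes. carry_out: Moves the arm, as the interface text tells. Its arguments: {"type":"object","properties":{"plan":{"type":"array","items":{"type":"object","properties":{"offset":{"type":"array","items":{"type":"number"}},"dr":{"type":"array","items":{"type":"number"}}}}},"grip":{"type":"number"},"grip_force":{"type":"number"}},"required":["plan"]}

```bash
mkdir -p pics; ls; python3 - <<'E'
from station import *
import cv2
print(sense())
for n in ("scene","top","wrist"):
    print(n,get_calibration(n)); cv2.imwrite(f"pics/a_{n}.png",get_image(n)[:,:,::-1])
E
```

```text
pics
{'time_s': 0.0, 'qpos': array([-1.33755304e+00,  3.00481725e-01,  1.52160457e+00, -1.86350083e-05,
        1.32068112e+00, -6.66046239e-02]), 'qvel': array([ 1.09251509e-03,  1.62550402e-03,  1.93637258e-05, -1.71876365e-03,
        3.68517510e-04,  1.28906799e-03]), 'effort': array([-2.45498697e-03, -5.43502593e+01, -3.61790156e+01, -1.74259972e-04,
        4.02196063e-03, -1.84470559e-05]), 'tcp_pos': array([ 0.16239648, -0.52524986,  0.24770553]), 'eef_rot': array([-1.57196969e+00,  6.01771394e-05, -2.84174016e+00]), 'contact_force': array([-0.66926618,  0.25368631,  0.09947258]), 'torque': array([ 0.04869577, -0.03242673, -0.01709449]), 'finger_gap': 0.08602056110654635}
scene {'fx': 354.91894340436465, 'fy': 354.91894340436465, 'cx': 259.23347335222184, 'cy': 192.77226238387166, 'rvec': array([ 1.41460366,  2.38242365, -0.67591143]), 'tvec': array([ 0.26004105, -0.36143852,  1.55817721])}
top {'fx': 348.71924721680875, 'fy': 348.71924721680875, 'cx': 255.56193586629885, 'cy': 192.5166930591867, 'rvec': array([ 2.16682249, -2.12587341,  0.15676573]), 'tvec': array([0.00401539, 0.54491428, 1.55220795])}
wrist {'fx': 272.2281926071353, 'fy': 272.2281926071353, 'cx': 262.2379888744982, 'cy': 194.4563011335375, 'rvec': array([-2.34798756,  1.7300769 ,  0.23353258]), 'tvec': array([-0.54909238, -0.03508529,  0.37594342])}
```

View pics/a_top.png

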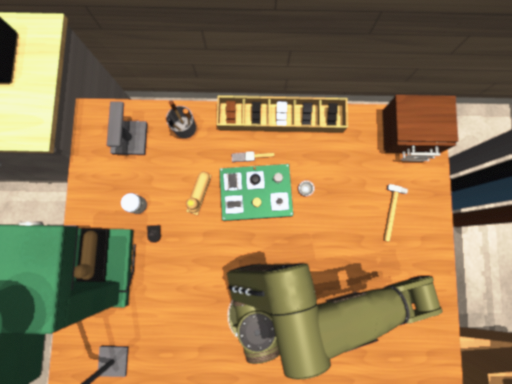

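View pics/a_scene.png

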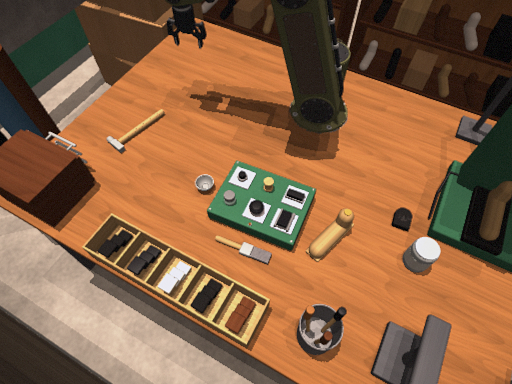

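```bash
python3 - <<'E'
import cv2
i=cv2.imread("pics/a_top.png")
# placeholder crop
c=i[120:320,140:370]; cv2.imwrite("pics/a_topc.png",cv2.resize(c,None,fx=3,fy=3,interpolation=cv2.INTER_CUBIC)[:600,:800])
E
```

```text
(no output)
```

View pics/a_topc.png

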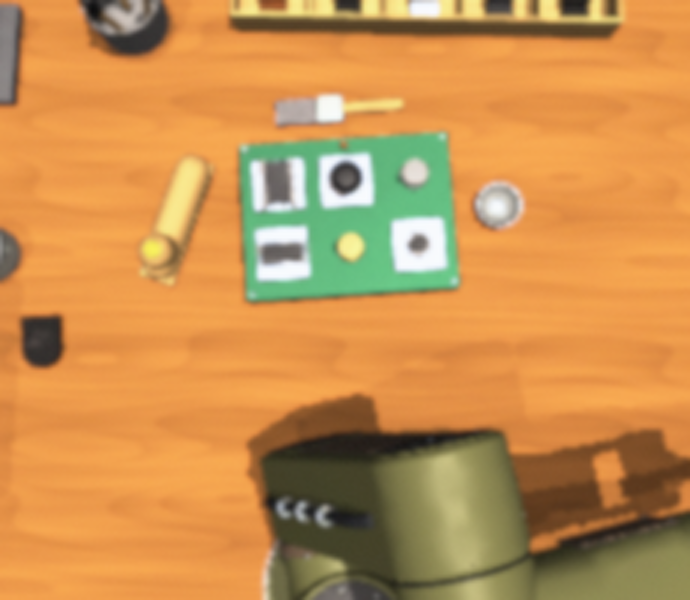

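The top view shows the rocker at about (233,181), the stop knob (255,179) and the jar (278,177) in the far row. The near row has the key (234,204), the spool (257,202) and the plunger (279,201). I'll enlarge it to measure.

```bash
python3 - <<'E'
import cv2
i=cv2.imread("pics/a_top.png")
c=i[155:230,210:305]; cv2.imwrite("pics/a_topd.png",cv2.resize(c,None,fx=8,fy=8,interpolation=cv2.INTER_CUBIC))
i=cv2.imread("pics/a_scene.png")
c=i[155:250,200:325]; cv2.imwrite("pics/a_scened.png",cv2.resize(c,None,fx=6,fy=6,interpolation=cv2.INTER_CUBIC))
E
```

```text
(no output)
```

View pics/a_topd.png

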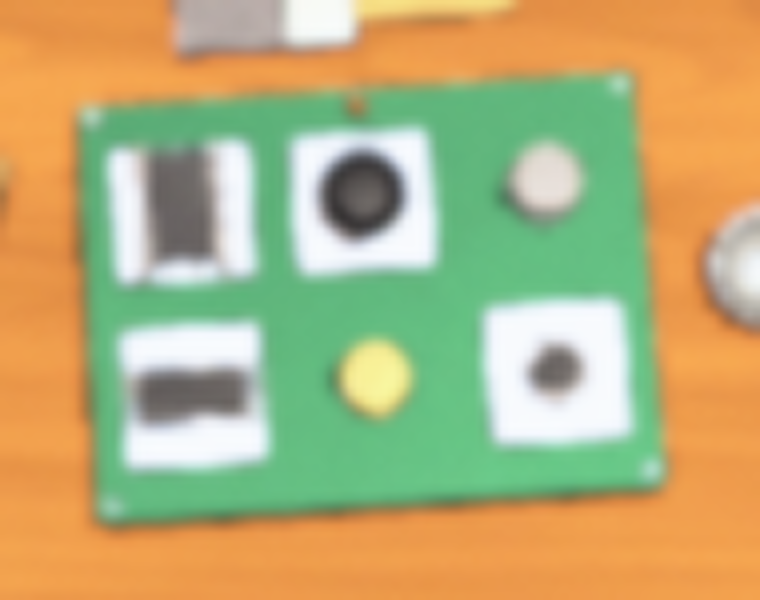

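View pics/a_scened.png

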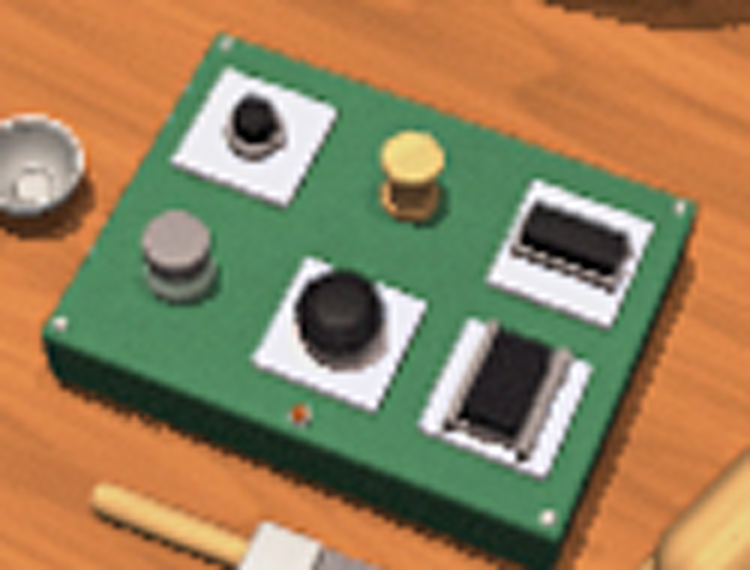

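View pics/a_wrist.png

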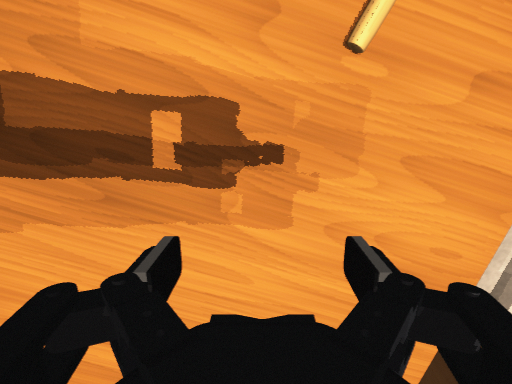

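```bash
cat > h.py <<'E'
import numpy as np, cv2
from scipy.spatial.transform import Rotation as Ro
def proj(cal,P):
    K=np.array([[cal['fx'],0,cal['cx']],[0,cal['fy'],cal['cy']],[0,0,1]])
    return cv2.projectPoints(np.array(P,float),cal['rvec'],cal['tvec'],K,None)[0][:,0]
def ray(cal,uv,z):
    R=cv2.Rodrigues(cal['rvec'])[0]; c=-R.T@cal['tvec']
    d=R.T@np.array([(uv[0]-cal['cx'])/cal['fx'],(uv[1]-cal['cy'])/cal['fy'],1])
    return c+d*(z-c[2])/d[2]
def con(p,L):
    c,s=np.cos(p[2]),np.sin(p[2]); L=np.array(L,float)
    return np.c_[p[0]+c*L[:,0]-s*L[:,1],p[1]+s*L[:,0]+c*L[:,1],L[:,2]]
E
cat > fit.py <<'E'
from station import *
from h import *
from scipy.optimize import least_squares
ct,cs=get_calibration("top"),get_calibration("scene")
C=[[.12,.16,.06],[.12,-.16,.06],[-.12,-.16,.06],[-.12,.16,.06]]
L=C+[[.052,0,.101],[.052,-.102,.1],[-.052,.102,.088],[-.052,0,.104],[-.052,-.102,.091]]
T=np.array([[80,110],[632,75],[662,487],[100,522],[362,193],[547,178],[191,394],[375,374],[555,366]])
S=np.array([[555,548],[47,335],[222,37],[693,207],[342,305],[178,238],[575,232],[413,156],[256,115]])
T=(T+.5)/8-.5+[210,155]; S=(S+.5)/6-.5+[200,155]
f=lambda p,w: np.concatenate([(proj(ct,con(p,L))-T).ravel()*w[0],(proj(cs,con(p,L))-S).ravel()*w[1]])
for w in((1,1),(1,0),(0,1)):
    r=least_squares(f,[.5,0,0],args=(w,)); print(r.x); print(np.round(r.fun,1).reshape(2,-1,2).tolist())
E
python3 fit.py
```

```text
[0.54941524 0.01474137 0.08178202]
[[[-0.8, -1.3], [0.3, -1.2], [0.7, -0.3], [-0.7, -0.2], [-0.0, -0.9], [-0.1, -0.4], [-0.3, -0.8], [-0.2, -0.2], [0.5, -0.3]], [[0.9, -1.0], [-1.4, -0.5], [-0.3, -1.6], [1.8, -0.8], [-0.0, -0.7], [-0.1, 0.1], [0.3, -0.0], [0.3, 0.1], [0.0, -0.8]]]
[0.54666397 0.01439914 0.08310805]
[[[-0.7, -0.7], [0.3, -0.7], [0.8, 0.3], [-0.6, 0.5], [0.0, -0.3], [-0.1, 0.2], [-0.2, -0.2], [-0.1, 0.4], [0.5, 0.3]], [[0.0, -0.0], [-0.0, -0.0], [-0.0, -0.0], [0.0, -0.0], [0.0, -0.0], [0.0, -0.0], [0.0, -0.0], [0.0, -0.0], [0.0, -0.0]]]
[0.55155441 0.0152102  0.0810429 ]
[[[-0.0, -0.0], [0.0, -0.0], [0.0, -0.0], [-0.0, -0.0], [-0.0, -0.0], [-0.0, -0.0], [-0.0, -0.0], [-0.0, -0.0], [0.0, -0.0]], [[0.7, -0.3], [-1.7, 0.0], [-0.4, -1.2], [1.7, -0.3], [-0.2, -0.1], [-0.3, 0.6], [0.2, 0.5], [0.2, 0.6], [-0.1, -0.3]]]
```

```bash
cat >> h.py <<'E'
def move(s,xyz,yaw=-1.489):
    """offset mm & dr in tool axes from state s (tip vertical)"""
    R0=Ro.from_euler('xyz',s['eef_rot']); R1=Ro.from_euler('xyz',[-np.pi/2,0,yaw])
    return np.round(R0.inv().apply(np.array(xyz)-s['tcp_pos'])*1000,1),np.round((R0.inv()*R1).as_rotvec(),4)
E
python3 - <<'E'
from station import *
from h import *
s=sense(); c=get_calibration("wrist"); R=cv2.Rodrigues(c['rvec'])[0]; cc=-R.T@c['tvec']
R0=Ro.from_euler('xyz',s['eef_rot'])
print("cam in tool",R0.inv().apply(cc-s['tcp_pos']),"axis",R0.inv().apply(R[2]))
print(con([.5494,.0147,.082],[[.074,.102,.09],[-.052,-.102,.09],[-.052,.102,.088]]))
print(move(s,[.47,0,.30]))
E
```

```text
cam in tool [-0.06633168 -0.12397056 -0.00088701] axis [0.26511923 0.96421491 0.00118575]
[[ 0.61479672  0.12241847  0.09      ]
 [ 0.50592936 -0.09121649  0.09      ]
 [ 0.4892201   0.11209805  0.088     ]]
(array([-449. ,  -51.8, -411.1]), array([ 7.0000e-04, -1.3528e+00, -6.0000e-04]))
```

```bash
python3 - <<'E'
from station import *
from h import *
print(move(sense(),[.53,.03,.28]))
E
```

```text
(array([-515.2,  -31.7, -422. ]), array([ 7.0000e-04, -1.3528e+00, -6.0000e-04]))
```

carry_out --plan '[{"offset": [-515,-32,-422],"dr": [0.001,-1.353,-0.001]},{"offset": [-515,-32,-422],"dr": [0.001,-1.353,-0.001]},{"offset": [-515,-32,-422],"dr": [0.001,-1.353,-0.001]},{"offset": [-515,-32,-422],"dr": [0.001,-1.353,-0.001]},{"offset": [-515,-32,-422],"dr": [0.001,-1.353,-0.001]},{"offset": [-515,-32,-422],"dr": [0.001,-1.353,-0.001]},{"offset": [-515,-32,-422],"dr": [0.001,-1.353,-0.001]},{"offset": [-515,-32,-422],"dr": [0.001,-1.353,-0.001]},{"offset": [-515,-32,-422],"dr": [0.001,-1.353,-0.001]},{"offset": [-515,-32,-422],"dr": [0.001,-1.353,-0.001]}]' --grip 255 --grip_force 20

```text
time_s: 0.98
tcp_pos: [0.3926, -0.1764, 0.2685]
eef_rot: [-1.57, -0.001, -1.586]
contact_force: [-0.3, -1.2, -0.4]
finger_gap: 0.0001
```

```bash
python3 - <<'E'
from station import *
from h import *
s=sense();print(s['tcp_pos'],s['eef_rot'],s['qvel'],move(s,[.53,.03,.28]))
E
```

```text
[ 0.39264642 -0.17637515  0.26849036] [-1.57037172e+00 -1.35552145e-03 -1.58567661e+00] [ 1.16912686e+00  1.27601318e-01 -1.85597435e-01  8.21508461e-04
  5.08267101e-02 -3.27487412e-01] (array([-208.4,  -11.7,  134.3]), array([-0.0004, -0.0967,  0.0014]))
```

carry_out --plan '[{"offset": [-200,-12,128],"dr": [0,-0.095,0.001]},{"offset": [-200,-12,128],"dr": [0,-0.095,0.001]},{"offset": [-200,-12,128],"dr": [0,-0.095,0.001]},{"offset": [-200,-12,128],"dr": [0,-0.095,0.001]},{"offset": [-200,-12,128],"dr": [0,-0.095,0.001]},{"offset": [-200,-12,128],"dr": [0,-0.095,0.001]},{"offset": [-200,-12,128],"dr": [0,-0.095,0.001]},{"offset": [-200,-12,128],"dr": [0,-0.095,0.001]},{"offset": [-200,-12,128],"dr": [0,-0.095,0.001]}]'

```text
time_s: 1.73
tcp_pos: [0.5239, 0.0186, 0.2797]
eef_rot: [-1.571, -0.0, -1.497]
contact_force: [-0.4, 0.0, 0.5]
finger_gap: -0.0001
```

```bash
python3 - <<'E'
from station import *
from h import *
s=sense();c=get_calibration("wrist");i=get_image("wrist")
print(s['tcp_pos'],s['eef_rot'],abs(s['qvel']).max(),s['contact_force'])
cv2.imwrite("pics/b_wrist.png",i[:,:,::-1])
np.savez("b.npz",**c)
E
```

```text
[0.52390637 0.01856801 0.27974936] [-1.57141311e+00 -3.24654062e-04 -1.49663351e+00] 0.020723242031443784 [-0.39949786  0.04743075  0.45045447]
```

View pics/b_wrist.png

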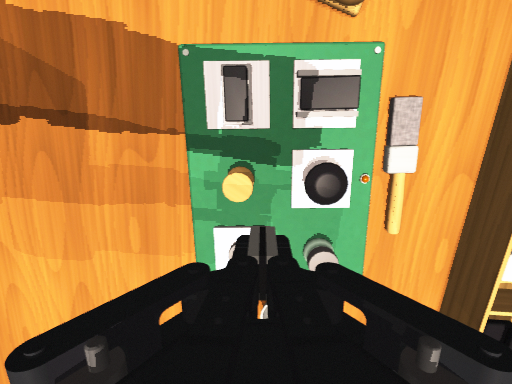

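The wrist view shows the key at about (237,94), the rocker (330,92), the stop dome (327,183) and the spool (238,187). The plunger is hidden behind the fingers. I'll enlarge it to refine these.

```bash
python3 - <<'E'
import cv2
i=cv2.imread("pics/b_wrist.png")[35:215,175:390]
cv2.imwrite("pics/b_c.png",cv2.resize(i,None,fx=3.3,fy=3.3,interpolation=cv2.INTER_CUBIC))
print(i.shape)
E
```

```text
(180, 215, 3)
```

View pics/b_c.png

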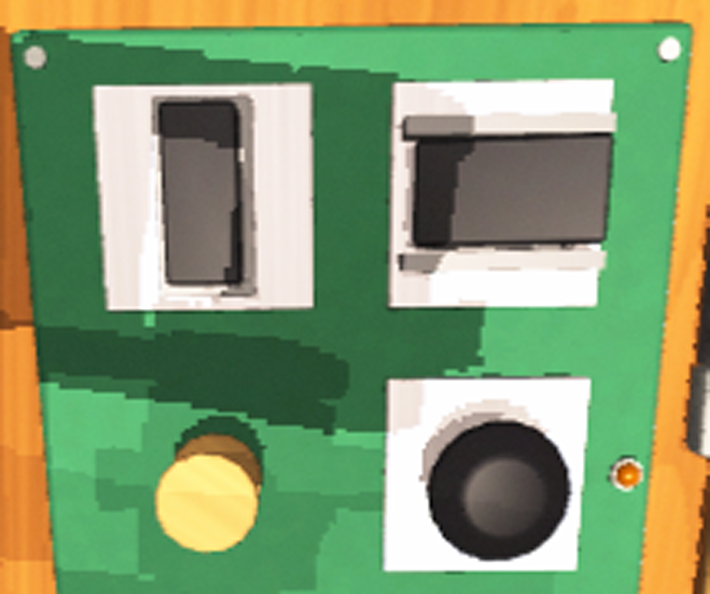

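```bash
cat >> fit.py <<'E'
print("----- wrist")
cw=dict(np.load("b.npz"))
sc=lambda a:(np.array(a)+.5)/3.3-.5+[175,35]
Lw=[[.12,.16,.06],[-.12,.16,.06],[-.052,.102,.088],[-.052,0,.104],[.052,0,.094]]
W=sc([[692,24],[12,32],[202,193],[207,503],[498,490]])
ff=lambda p:(proj(cw,con(p,Lw))-W).ravel()
r=least_squares(ff,[.5,0,0]);print(r.x,np.round(r.fun,1))
p=r.x
k=ray(cw,sc([202,193]),.088);print("key",k)
near=(ray(cw,sc([415,138]),.0830)+ray(cw,sc([415,244]),.0830))/2
far=(ray(cw,sc([612,136]),.0930)+ray(cw,sc([607,244]),.0930))/2
print("rocker near/far",near,far,np.linalg.norm(far-near))
print("stop",ray(cw,sc([498,490]),.094))
for q in(p,[.5494,.0147,.0818],[.5467,.0144,.083],[.5515,.0152,.081]):print(con(q,[[.074,.102,.092],[-.052,-.102,.09],[-.052,.102,.088]]))
E
python3 fit.py|sed -n '/wrist/,$p'
```

```text
----- wrist
[0.5465525  0.01309526 0.08434351] [ 3.1 -1.6 -2.5 -1.7 -0.9  0.9 -0.6  1.2  1.   2.3]
key [0.48707089 0.11137772 0.088     ]
rocker near/far [0.55786115 0.11751798 0.083     ] [0.61960024 0.12155184 0.093     ] 0.06267365676975013
stop [0.59685252 0.02008009 0.094     ]
[[ 0.61169661  0.1209667   0.092     ]
 [ 0.50333019 -0.09292281  0.09      ]
 [ 0.48614451  0.11035201  0.088     ]]
[[ 0.61481826  0.12240539  0.092     ]
 [ 0.50590817 -0.09120779  0.09      ]
 [ 0.48923958  0.11211008  0.088     ]]
[[ 0.61198897  0.12218381  0.092     ]
 [ 0.50333529 -0.09155991  0.09      ]
 [ 0.48642273  0.11173782  0.088     ]]
[[ 0.61700441  0.12285302  0.092     ]
 [ 0.50792346 -0.09067297  0.09      ]
 [ 0.49141752  0.11265818  0.088     ]]
```

```bash
python3 - <<'E'
from station import *
from h import *
s=sense();print(s['tcp_pos'],move(s,[.616,.122,.135]))
E
```

```text
[0.52381733 0.01815754 0.2799246 ] (array([-96.9, 144.9,  99.6]), array([ 0.0004, -0.0086,  0.0003]))
```

carry_out --plan '[{"offset": [-32,30,33],"dr": [0,-0.009,0]},{"offset": [-64,60,66],"dr": [0,-0.009,0]},{"offset": [-97,80,100],"dr": [0,-0.009,0]},{"offset": [-97,115,100],"dr": [0,-0.009,0]},{"offset": [-97,145,100],"dr": [0,-0.009,0]},{"offset": [-97,145,100],"dr": [0,-0.009,0]},{"offset": [-97,145,100],"dr": [0,-0.009,0]},{"offset": [-97,145,100],"dr": [0,-0.009,0]},{"offset": [-97,145,100],"dr": [0,-0.009,0]}]'

```text
time_s: 2.53
tcp_pos: [0.6176, 0.122, 0.1384]
eef_rot: [-1.567, -0.0, -1.489]
contact_force: [0.4, 0.5, 0.6]
finger_gap: 0.0
```

```bash
cat > look.py <<'E'
import sys
from station import *
from h import *
n=sys.argv[1]
for a in sys.argv[2:]:
    s=sense();c=get_calibration(a);i=get_image(a)
    cv2.imwrite(f"pics/{n}_{a}.png",i[:,:,::-1] if a=='wrist' else cv2.resize(i[130:260,195:330,::-1] if a=='scene' else i[150:235,205:310,::-1],None,fx=4,fy=4,interpolation=cv2.INTER_CUBIC))
print(s['time_s'],s['tcp_pos'],s['eef_rot'],s['contact_force'])
E
python3 look.py c wrist scene
```

```text
2.5833 [0.61759497 0.12219306 0.13831068] [-1.56633343e+00  1.22761970e-05 -1.48892840e+00] [-0.28028747  0.52122442 -0.13060664]
```

View pics/c_wrist.png

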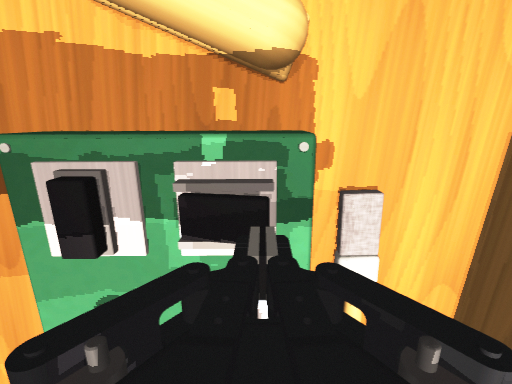

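View pics/c_scene.png

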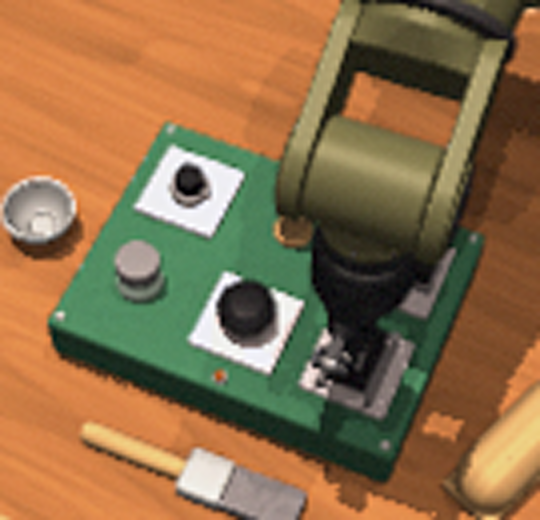

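```bash
python3 - <<'E'
from station import *
from h import *
s=sense();c=get_calibration("wrist")
R=Ro.from_euler('xyz',s['eef_rot'])
for o in([-.011,.017,0],[-.011,.017,.012],[-.011,.017,-.012],[-.011,.004,0]):print(proj(c,[s['tcp_pos']+R.apply(o)]))
for d in (.084,.092):print(proj(c,[[.6196,.1216,.093],[.614,.1215,.092],[.5579,.1175,.083]]))
E
```

```text
[[263.40112773 225.31115012]]
[[285.05466871 225.34162236]]
[[241.75127649 225.28068308]]
[[263.47138518 234.88267863]]
[[266.06684637 226.3136309 ]
 [257.67623912 225.24674656]
 [177.33629802 219.61823144]]
[[266.06684637 226.3136309 ]
 [257.67623912 225.24674656]
 [177.33629802 219.61823144]]
```

carry_out --plan '[{"offset": [-2,12,-1]},{"offset": [-2,23,-1]},{"offset": [-2,26,-1]},{"offset": [-2,28,-1]},{"offset": [-2,30,-1]},{"offset": [-2,30,-1]}]'

```text
invalid input
```

carry_out --plan '[{"offset": [-2,12,-1],"dr": [0,0,0]},{"offset": [-2,23,-1],"dr": [0,0,0]},{"offset": [-2,26,-1],"dr": [0,0,0]},{"offset": [-2,28,-1],"dr": [0,0,0]},{"offset": [-2,30,-1],"dr": [0,0,0]},{"offset": [-2,30,-1],"dr": [0,0,0]}]'

```text
time_s: 3.13
tcp_pos: [0.6156, 0.1249, 0.1048]
eef_rot: [-1.571, -0.0, -1.488]
contact_force: [-0.6, 0.2, 0.6]
finger_gap: 0.0002
```

```bash
python3 look.py d wrist
```

```text
3.1333 [0.61561405 0.12491064 0.10475689] [-1.57105754e+00 -2.41474150e-04 -1.48775500e+00] [-0.55703663  0.16165341  0.56734458]
```

View pics/d_wrist.png

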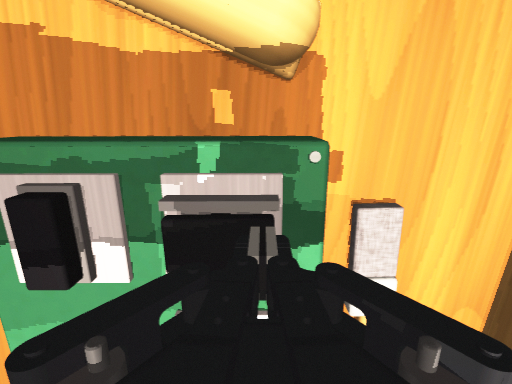

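carry_out --plan '[{"offset": [0,1,0],"dr": [0,0,0]},{"offset": [0,2,0],"dr": [0,0,0]},{"offset": [0,3,0],"dr": [0,0,0]},{"offset": [0,3,0],"dr": [0,0,0]}]'

```text
time_s: 3.52
tcp_pos: [0.6159, 0.125, 0.1023]
eef_rot: [-1.57, -0.0, -1.488]
contact_force: [2.1, 0.1, 2.7]
finger_gap: 0.0
```

Contact at about 2.7 N, as the description says. I'll continue downward.

carry_out --plan '[{"offset": [0,1,0],"dr": [0,0,0]},{"offset": [0,2,0],"dr": [0,0,0]},{"offset": [0,3,0],"dr": [0,0,0]},{"offset": [0,3,0],"dr": [0,0,0]}]'

```text
time_s: 3.85
tcp_pos: [0.6162, 0.125, 0.1006]
eef_rot: [-1.569, -0.0, -1.488]
contact_force: [-1.8, -1.1, 13.2]
finger_gap: 0.0001
```

carry_out --plan '[{"offset": [0,1,0],"dr": [0,0,0]},{"offset": [0,2,0],"dr": [0,0,0]},{"offset": [0,2,0],"dr": [0,0,0]},{"offset": [0,2,0],"dr": [0,0,0]}]'

```text
time_s: 4.18
tcp_pos: [0.6164, 0.125, 0.1002]
eef_rot: [-1.568, -0.0, -1.488]
contact_force: [-9.0, -2.1, 29.3]
finger_gap: -0.0
```

```bash
python3 look.py e wrist
```

```text
4.1833 [0.61643022 0.12503154 0.10016156] [-1.56762546e+00 -1.06093020e-04 -1.48772443e+00] [-9.01884367 -2.09140534 29.28596572]
```

View pics/e_wrist.png

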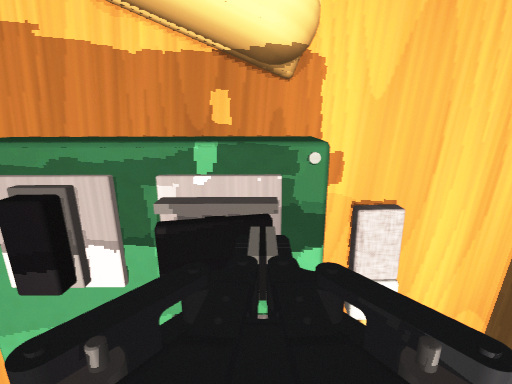

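carry_out --plan '[{"offset": [0,-30,0],"dr": [0,0,0]},{"offset": [0,-70,0],"dr": [0,0,0]},{"offset": [34,-90,-21],"dr": [0,0,0]},{"offset": [68,-90,-42],"dr": [0,0,0]},{"offset": [102,-90,-63],"dr": [0,0,0]},{"offset": [136,-90,-84],"dr": [0,0,0]},{"offset": [170,-90,-105],"dr": [0,0,0]},{"offset": [206,-90,-128],"dr": [0,0,0]},{"offset": [206,-90,-128],"dr": [0,0,0]},{"offset": [206,-90,-128],"dr": [0,0,0]}]'

```text
time_s: 5.07
tcp_pos: [0.5043, -0.0925, 0.187]
eef_rot: [-1.571, 0.0, -1.491]
contact_force: [-0.2, 0.2, 1.0]
finger_gap: -0.0001
```

```bash
python3 look.py f wrist scene
```

```text
5.1167 [ 0.50486439 -0.09135561  0.18694088] [-1.57120812e+00  1.20278908e-04 -1.48938524e+00] [1.26094566 0.531073   0.88549511]
```

View pics/f_wrist.png

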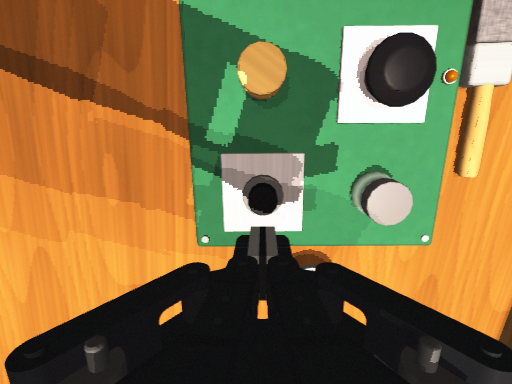

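View pics/f_scene.png

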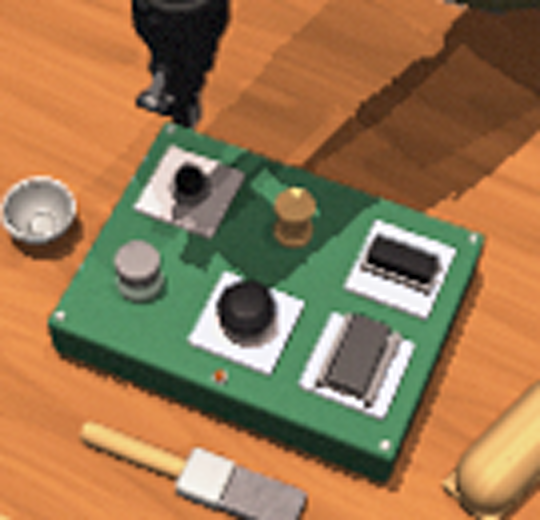

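The scene view shows the rocker plate now lit differently and tipped towards the far side. The wrist view shows the plunger's top at (263,199).

```bash
python3 - <<'E'
from station import *
from h import *
import cv2
s=sense();c=get_calibration("wrist")
print(s['tcp_pos'],s['eef_rot'],ray(c,(263,199),.091))
i=cv2.imread("pics/f_wrist.png")[150:245,210:310];cv2.imwrite("pics/f_c.png",cv2.resize(i,None,fx=6,fy=6,interpolation=cv2.INTER_CUBIC))
E
```

```text
[ 0.50523187 -0.09063993  0.18691172] [-1.57107301e+00  1.33927546e-04 -1.48802233e+00] [ 0.50488374 -0.08756402  0.091     ]
```

View pics/f_c.png

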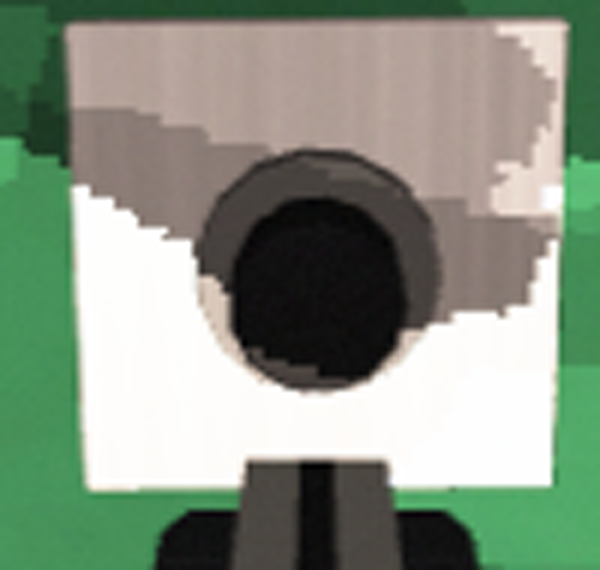

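carry_out --plan '[{"offset": [-1,30,0],"dr": [0,0,0]},{"offset": [-1,55,0],"dr": [0,0,0]},{"offset": [-1,70,0],"dr": [0,0,0]},{"offset": [-1,76,0],"dr": [0,0,0]},{"offset": [-1,78,0],"dr": [0,0,0]},{"offset": [-1,80,0],"dr": [0,0,0]},{"offset": [-1,82,0],"dr": [0,0,0]},{"offset": [-1,82,0],"dr": [0,0,0]}]'

```text
time_s: 5.83
tcp_pos: [0.5056, -0.0898, 0.1058]
eef_rot: [-1.569, -0.001, -1.487]
contact_force: [-0.8, -0.1, 0.2]
finger_gap: -0.0001
```

carry_out --plan '[{"offset": [0,2,0],"dr": [0,0,0]},{"offset": [0,4,0],"dr": [0,0,0]},{"offset": [0,5,0],"dr": [0,0,0]},{"offset": [0,6,0],"dr": [0,0,0]},{"offset": [0,6,0],"dr": [0,0,0]}]'

```text
time_s: 6.25
tcp_pos: [0.5053, -0.0901, 0.0991]
eef_rot: [-1.57, -0.001, -1.488]
contact_force: [2.1, 0.2, 2.4]
finger_gap: -0.0003
```

carry_out --plan '[{"offset": [0,1,0],"dr": [0,0,0]},{"offset": [0,2,0],"dr": [0,0,0]},{"offset": [0,3,0],"dr": [0,0,0]},{"offset": [0,3,0],"dr": [0,0,0]},{"offset": [0,3,0],"dr": [0,0,0]}]'

```text
time_s: 6.67
tcp_pos: [0.5056, -0.0902, 0.0987]
eef_rot: [-1.569, -0.001, -1.488]
contact_force: [-12.4, 5.7, 37.2]
finger_gap: -0.0001
```

carry_out --plan '[{"offset": [0,-35,0],"dr": [0,0,0]},{"offset": [0,-75,0],"dr": [0,0,0]},{"offset": [-35,-90,0],"dr": [0,0,0]},{"offset": [-70,-90,0],"dr": [0,0,0]},{"offset": [-105,-90,0],"dr": [0,0,0]},{"offset": [-140,-90,0],"dr": [0,0,0]},{"offset": [-175,-90,0],"dr": [0,0,0]},{"offset": [-202,-90,0],"dr": [0,0,0]},{"offset": [-202,-90,0],"dr": [0,0,0]},{"offset": [-202,-90,0],"dr": [0,0,0]}]'

```text
time_s: 7.5
tcp_pos: [0.4879, 0.1121, 0.1856]
eef_rot: [-1.572, -0.001, -1.485]
contact_force: [-0.2, -0.8, -0.6]
finger_gap: 0.0003
```

```bash
python3 look.py g scene wrist; python3 - <<'E'
import cv2
i=cv2.imread("pics/g_wrist.png")[90:270,140:400];cv2.imwrite("pics/g_c.png",cv2.resize(i,None,fx=3,fy=3,interpolation=cv2.INTER_CUBIC))
E
```

```text
7.55 [0.48808577 0.11120633 0.18566478] [-1.57165514e+00 -6.77734305e-04 -1.48690929e+00] [-0.56269841  0.02736782 -0.00076031]
```

View pics/g_c.png

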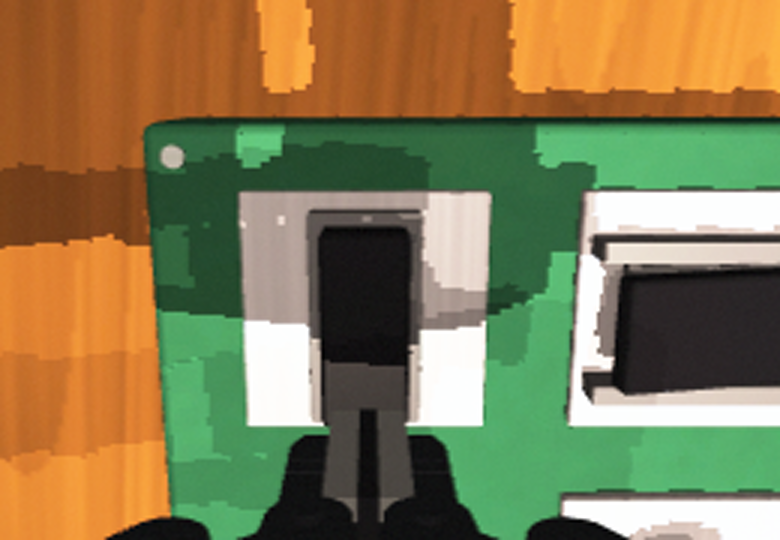

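View pics/g_scene.png

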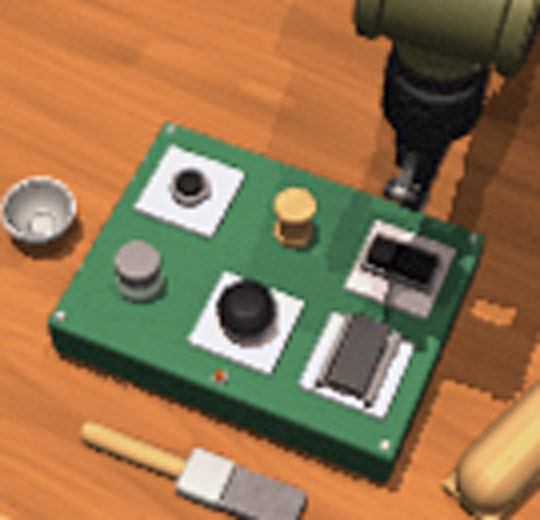

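The plunger now sits lower in its collar, and the fingers are centred over the key, with its top at column 262. Pressing it.

carry_out --plan '[{"offset": [0,30,0],"dr": [0,0,0]},{"offset": [0,55,0],"dr": [0,0,0]},{"offset": [0,72,0],"dr": [0,0,0]},{"offset": [0,78,0],"dr": [0,0,0]},{"offset": [0,81,0],"dr": [0,0,0]},{"offset": [0,84,0],"dr": [0,0,0]},{"offset": [0,86,0],"dr": [0,0,0]},{"offset": [0,88,0],"dr": [0,0,0]},{"offset": [0,88,0],"dr": [0,0,0]}]'

```text
time_s: 8.35
tcp_pos: [0.4889, 0.111, 0.0987]
eef_rot: [-1.569, -0.001, -1.488]
contact_force: [-0.6, -4.4, 5.5]
finger_gap: -0.0001
```

carry_out --plan '[{"offset": [0,1,0],"dr": [0,0,0]},{"offset": [0,2,0],"dr": [0,0,0]},{"offset": [0,2,0],"dr": [0,0,0]},{"offset": [0,2,0],"dr": [0,0,0]}]'

```text
time_s: 8.68
tcp_pos: [0.489, 0.1111, 0.0978]
eef_rot: [-1.568, -0.001, -1.488]
contact_force: [-6.7, -5.4, 19.2]
finger_gap: 0.0001
```

carry_out --plan '[{"offset": [0,0.7,0],"dr": [0,0,0]},{"offset": [0,0.7,0],"dr": [0,0,0]},{"offset": [0,0.7,0],"dr": [0,0,0]},{"offset": [0,0.7,0],"dr": [0,0,0]},{"offset": [0,0.7,0],"dr": [0,0,0]}]'

```text
time_s: 9.1
tcp_pos: [0.4891, 0.1111, 0.0977]
eef_rot: [-1.568, -0.001, -1.488]
contact_force: [-9.9, -7.1, 26.3]
finger_gap: -0.0001
```

```bash
python3 look.py h scene wrist; python3 -c "
from station import *
s=sense();print(s['tcp_pos'],s['contact_force'])"
```

```text
9.15 [0.4890957  0.11115968 0.09770156] [-1.56812426e+00 -6.07504192e-04 -1.48762997e+00] [-9.7915596  -6.65322932 26.00188085]
[0.48909171 0.1111465  0.09772203] [-10.95576436  -5.99686625  26.28755385]
```

View pics/h_wrist.png

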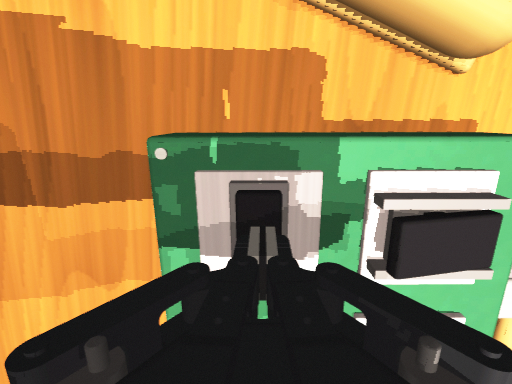

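View pics/h_scene.png

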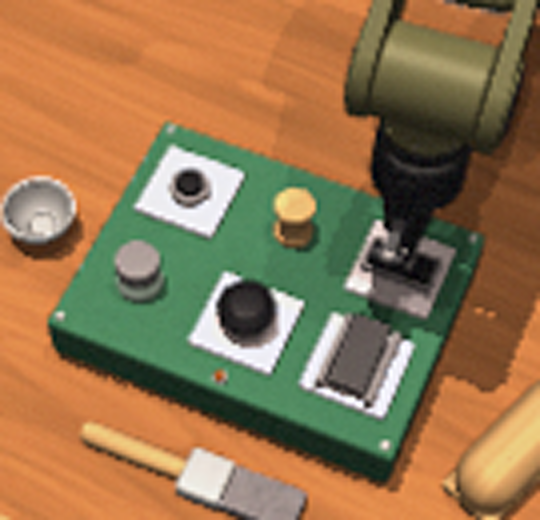

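The key is down and held, the rocker's near end is now the raised one, the plunger is in, and the bystanders in view stand where they were. Handing in.

```bash
python3 -c "
from station import *
print(close_job())"
```

```text
the job is handed in; nothing more can be done
None
```

I pushed the rocker over, then the plunger in, then the bar key down, and handed the job in at about 9 s with the key still held. All three presses were made with the shut fingertips, gripping nothing.

| Control | Expected height at its stop | Fingertip height reached | Upward push at the stop |
|---|---|---|---|
| Rocker, raised end | about 84 mm | about 83 mm | 29 N |
| Plunger | 82 mm | about 82 mm | 37 N |
| Bar key | 81 mm | about 81 mm | 26 N, still held at hand-in |

- **Last pictures:** the rocker is tipped to the far side and the plunger sits low in its collar. The stop knob was never touched, and the jar, spool, bowl and brush stand where they were.
- **Disagreements:** the cameras put the console in slightly different places, up to 5 mm apart in depth. I aimed between them and corrected from the wrist view.
- **Not confirmed:** I noticed no change in the amber lamp. The last pictures don't show the glue can, hammer or heel, or all of the shoe last, but the arm did not work near them.

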